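Tip the parts tray to fill its scoop and weigh the standoffs

ROBOT

A 7-joint arm with a two-finger parallel gripper is mounted at the origin on the work surface. World frame = base frame: x ahead of the robot, y to its left, z up, the work surface at z = 0. Lengths are in m, angles in rad, forces in N, time in s.
With the tool pointing down it reaches from about 0.35 to 0.9 m from the base axis. Payload 8.1 kg.
Tool frame: the origin (TCP) lies at the very end of the fingers, on their centre line; the grasp point (between the pads) lies 19 mm behind it; z points along the fingers, y is the line along which they close (so a half turn about z gives the same grasp; the last joint's range is limited). The gripper opens to 92 mm and grips with 3 to 60 N. Pads are 19 mm wide; open, the fingers measure 130 mm over their backs; the gripper's body (75 mm by 190 mm) begins 47 mm behind the grasp point.
Start: joints at [1.132, 0.434, 0.025, 1.573, -0.012, 1.134, -0.075], TCP at [0.206, -0.59, 0.202] pointing down, gripper open.
Joint ranges: [-2.62, 2.62], [-0.44, 2.09], [-1.27, 1.32], [0.08, 2.57], [-1.32, 4.46], [0.12, 2], [-2.74, 2.74]. Speed limits (rad/s): [2.22, 2.22, 3.01, 3.01, 3.14, 3.14, 3.14].

INTERFACE

Orientations are given as a rotation vector (axis times angle).
In Python, from cell import arm gives the robot as it stands.
- The arm moves only by the tool jog_arm, never from a script. Its argument "rows" is a list of rows, each a list of 3 entries, a list of its own where there are three numbers: the shift along the world's x, y, z in cm, then the turn, a rotation vector about the world's x, y, z in degrees, then the opening, from 0 (shut) to 1 (fully open). A call has 1 to 8 rows; each row is the pose to reach, as a shift and turn from the pose commanded when the call began; what a row does not reach only later rows make up. A row lasts 1/8 s, in which the tool goes at most 62.5 mm and 10.7 degrees, less where a joint would pass 70% of its speed; a pose out of reach is approached as far as the arm can. A call with a gripper value outside its range is refused whole. The fingers move at their own pace and stop on an object; "newtons" is the grip in N (left out, the last holds). Time passes only in rows, so rows that repeat a pose let the fingers close. It gives the time, the measured TCP pose, the force, the opening and the grip force at its end, in the units of the state.
- arm.observe(): the state, without advancing time (a new reading comes with each control period).
- arm.get_image(name): name is "scene" or "top" or "wrist"; returns a dict with "img" (420x560x3 uint8, red, green, blue), "depth" (420x560 float32, m along the optical axis (not along the pixel's ray), 0 where there is no reading), "fx", "fy", "cx", "cy" (pixels), "rvec" (rotation vector, rad) and "tvec" (3), from world to camera coordinates, as OpenCV has them; the wrist camera has in their place "mount" (4x4, takes a point from camera to tool coordinates, whose origin is the TCP and whose axes are the flange's). Camera axes: x right, y down, z forward; pixel columns grow to the right and rows downward; lengths in m; the calibration is good to about 2 mm. The wrist camera is an equidistant fisheye: a pixel r from the principal point sees the ray r / f radians off the axis. A picture is of the moment at which its call begins: read the wrist's pose just before it.
- arm.sign_off(): hands the job in; it is judged then, once.
The state is a dict: "clock": time; "joints": joint angles; "dq": joint speeds; "joint_efforts": joint torques, N m; "position": TCP position; "ee_rot": TCP orientation; "force": force on the tool from outside, world axes, zero at the start; "ft_torque": the same for the moment, N m; "width": opening from 0.0 (shut) to 1.0 (fully open); "gripper_force": force on a finger pad.
Only numpy, scipy, OpenCV 4.12 (cv2) and the standard library are available. Lean on these libraries where they do the work, as an engineer would, in place of code of your own. Each camera call takes 0.05 s, during which the arm holds its last target. There are 200 camera calls.

TASK

Raise the black parts tray by the end with the steel bar handle, so that it tips and all five brass standoffs slide down and pile into the metal scoop lying at its other end, then lower the tray flat onto the desk again. Then lift out the loaded scoop and set it upright in the middle of the scale's steel pan with all five standoffs in it.

Things in the scene. Friction and masses are not known exactly. Their poses are not given: they have to be found in the camera images.
- tray: Loose black tray, 230 (x) by 110 (y) mm, rim 22 mm, about 0.5 kg. Origin: centre of underside, z up. Bar handle at its -x end; a well at its +x end holds the scoop. Five brass hex standoffs (24 by 12 mm, 25 g) lie on its smooth floor (z 7 mm) between. Raised by the bar it pivots on the lower edge of its +x end (x 115, z 0 mm); at 14 to 20 degrees they slide into the scoop, 30 to 35 is sure.
- tray_bar (a point): Middle of the tray's handle: a round steel bar, 10 mm thick, across the tray (along y) on two posts, 70 mm free between them. It lies at x -110, y 0, z 56 mm in the tray's axes, which this point shares. Pinch it along x; it turns between the fingers, so the gripper may stay upright while the tray tips. The only tray with a handle.
- scoop: Loose aluminium scoop in the tray's well, axes as the tray's, 84 (x) by 90 (y) mm, 100 g, open towards -x, walls 22 mm high. Origin: centre of underside (3 mm above the desk when the tray is flat), z up. Its grip is an upright plate by the rear wall, centred at x +34, y 0 mm, 8 mm thick (x), 34 mm wide (y), top at z 68 mm; pinch it along x at z 50 to 60 mm to keep the scoop level.
- scale: Bench scale fixed to the desk left or right of the tray: low grey base, 130 (x) by 180 (y) mm, and a flat square steel pan, 126 by 126 mm, its top 40 mm above the desk. Origin: on the desk under the pan's centre, z up; the base sticks out on the +y side, with a small display. The pan does not move.
Things that resemble listed ones, but are neither listed nor needed, are in the scene too. There is more than one size of the scoop; the one meant has the size given above.

How it is judged:
On the way, in this order (a step that is already met when the one before it is completed fails the run):
1. the tray is tipped up by more than 15 degrees, handle end up, with the scoop still in it (angle between tray's own z axis and vertical above 0.262 rad and x of scoop in the frame of tray above 0.04 m and distance between scoop and tray below 0.09 m and height (world z) of tray_bar above 0.1 m), for 0.2 s.
2. the tray lies flat on the desk again with the scoop still in its well (angle between tray's own z axis and vertical below 0.06 rad and height (world z) of tray below 0.006 m and distance between scoop and tray below 0.09 m and height (world z) of scoop below 0.012 m), for 0.2 s.
At the end, for the whole second after the job is handed in: The scoop stands upright (within 7 degrees), still, on the scale's pan, centre within 30 mm of the pan's, and presses on it with 2.1 to 2.6 N, the weight of itself and all five standoffs (with four: 1.96 N); the tray lies flat on the desk (within 3 degrees) (contact force between scoop and scale between 2.1 and 2.6 N and horizontal distance between scoop and scale below 0.03 m and height (world z) of scoop between 0.036 and 0.046 m and angle between scoop's own z axis and vertical below 0.12 rad and linear speed of scoop below 0.02 m/s and angle between tray's own z axis and vertical below 0.06 rad and height (world z) of tray below 0.006 m); the robot touches nothing.
It also fails if it takes over 61 s, if anything falls off the work surface, if the arm or the gripper's body presses on something with over 40 N, if the wrist force passes 120 N, or if a joint passes its speed limit or range.

## Working session

There is one attempt and no reset: what is moved stays moved. The work goes in short steps, Python scripts to look and compute and a tool call to move; the robot and the scene stay as the last step left them, time stands still between calls to the robot, and variables do not carry over. Pictures are saved under pics/ and viewed, at most 14 in all, crops included, and the job is handed in when it is done.

Besides the shell and the picture viewer there is one more tool, called after "Request:" by a JSON object that holds its "method" and its "body", one argument or row to a line. jog_arm: Moves the arm, as the interface text tells. Its arguments: {"type":"object","properties":{"rows":{"type":"array","items":{"type":"array"}},"newtons":{"type":"number"}},"required":["rows"]}

```bash
mkdir -p pics; ls; python3 - <<'E'
from cell import arm
import cv2,numpy as np
s=arm.observe();print(s)
for n in("scene","top"):
    d=arm.get_image(n);np.savez(n+'.npz',**d)
    cv2.imwrite(f'pics/{n}0.png',d['img'][:,:,::-1]);print(n,d['fx'],d['cx'],d['cy'],d['rvec'],d['tvec'])
E
```

```text
pics
{'clock': 0.0, 'joints': array([ 1.13238413,  0.43518474,  0.02497366,  1.57408717, -0.01160637,
        1.13396427, -0.07510271]), 'dq': array([ 0.0008051 ,  0.00011113, -0.0023316 , -0.00218737,  0.00010323,
        0.00080577,  0.00153766]), 'joint_efforts': array([ 3.61220191e-04, -6.67851019e+01,  9.85473208e-01, -3.14471376e+01,
       -6.03116490e-02,  4.28116391e-02,  1.67823614e-04]), 'position': array([ 0.20573139, -0.58960825,  0.20167258]), 'ee_rot': array([-3.09600229e+00, -5.24657954e-01,  5.93973941e-04]), 'force': array([ 0.83315515, -1.10386273,  0.53124266]), 'ft_torque': array([0.02044256, 0.03880166, 0.01907779]), 'gripper_force': 0.0, 'width': 1.0019188683541638}
scene 484.6073354273999 285.3882030212311 221.56574331670322 [ 1.7701935   1.55725646 -0.73973966] [-0.06000444 -0.27917084  1.55276549]
top 543.187675537267 280.74428659688664 208.8044015651818 [ 2.12159564 -2.14151802  0.22963469] [-0.02287081  0.51837158  1.21961713]
```

View pics/scene0.png

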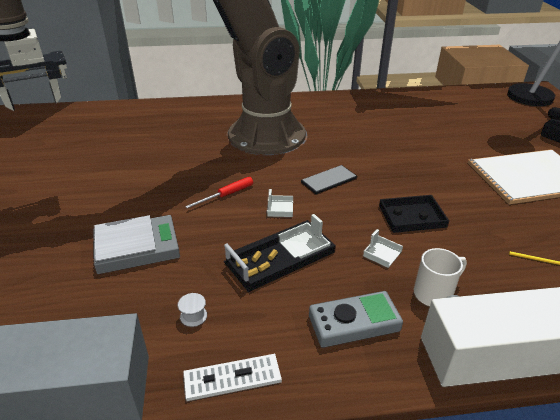

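View pics/top0.png

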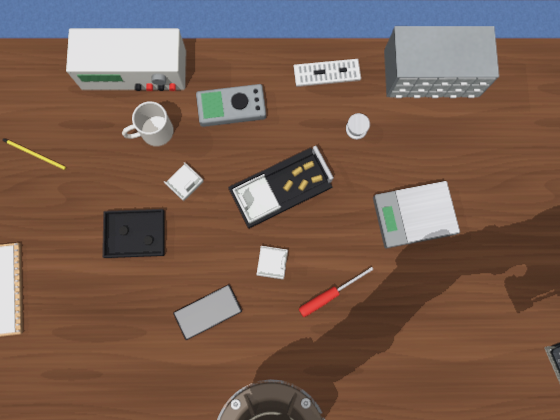

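The top view shows the tray centred near (281,187), bar at (323,164), scoop at (257,198) with its grip near (247,199). The scale pan is near (428,212) with its display on the left (389,218). The decoy trays and scoops lie elsewhere.

```bash
cat > h.py <<'E'
import numpy as np,cv2
def cloud(d):
    v,u=np.mgrid[:420,:560];z=d['depth']
    p=np.stack([(u-d['cx'])*z/d['fx'],(v-d['cy'])*z/d['fy'],z],-1)
    R=cv2.Rodrigues(d['rvec'])[0]
    return (p-d['tvec'])@R
def project(d,P):
    return cv2.projectPoints(np.float64(P).reshape(-1,3),d['rvec'],d['tvec'],np.array([[d['fx'],0,d['cx']],[0,d['fy'],d['cy']],[0,0,1.]]),None)[0].reshape(-1,2)
def rect(P):
    c,s,a=cv2.minAreaRect(np.float32(P[:,:2]*1000));return np.round(c,1),np.round(s,1),round(a,1)
E
python3 - <<'E'
from h import *
d=dict(np.load('top.npz'));W=cloud(d);print(d['fy'],np.median(W[330:400,60:160,2]))
def reg(x0,x1,y0,y1,za,zb):
    P=W[y0:y1,x0:x1].reshape(-1,3);return P[(P[:,2]>za)&(P[:,2]<zb)]
P=reg(225,338,143,230,.012,.1);print('tray',len(P),rect(P),P[:,2].max())
for nm,b in dict(bar=(300,340,140,190,.047,.075),grip=(235,262,180,215,.05,.085),pan=(370,465,175,255,.034,.05),scalebase=(370,465,175,255,.012,.05)).items():
    P=reg(*b);print(nm,len(P),rect(P),P.mean(0),np.percentile(P[:,2],[5,50,95]))
# white pan by colour
hsv=cv2.cvtColor(d['img'],cv2.COLOR_RGB2HSV)
m=np.zeros((420,560),bool);m[175:255,370:465]=True
m&=(hsv[...,2]>165)&(hsv[...,1]<40)
P=W[m];P=P[(P[:,2]>.03)];print('pancol',len(P),rect(P),np.percentile(P[:,2],[5,50,95]))
m=np.zeros((420,560),bool);m[175:255,370:400]=True;m&=(hsv[...,1]>100)&(abs(hsv[...,0].astype(int)-60)<20);print('disp',W[m].mean(0))
E
```

```text
543.187675537267 -0.0005998657530891802
tray 1966 (array([580.8, -28.2]), array([112.6, 231. ]), 26.2) 0.07705794824613171
bar 158 (array([ 628.8, -127. ]), array([87.9, 11.3]), 26.2) [ 0.62749139 -0.12709952  0.05982875] [0.05585981 0.05987593 0.06396992]
grip 62 (array([535.8,  61.5]), array([34.3,  7.7]), 25.5) [0.53450677 0.06112507 0.06861556] [0.0539157  0.06997246 0.07414612]
pan 2855 (array([ 508.2, -349.6]), array([128.1, 177.4]), 10.6) [ 0.51254698 -0.36994292  0.03985233] [0.03540497 0.03981144 0.04417618]
scalebase 4099 (array([ 510.6, -357.3]), array([130.9, 193.5]), 10.5) [ 0.5064534  -0.34782722  0.03651725] [0.02653337 0.03830728 0.04367236]
pancol 3088 (array([ 446.1, -204.2]), array([154.8, 512.4]), 22.4) [0.03164987 0.03958652 0.04424327]
disp [ 0.49448395 -0.28469991  0.03832984]
```

Request:
{"method": "jog_arm", "body": {
  "rows": [
    [[5,5.5,0],[0,0,2],1],
    [[10,11,0],[0,0,4],1],
    [[15,16.5,0],[0,0,7],1],
    [[20,22,0],[0,0,7],1],
    [[25,27.5,0],[0,0,7],1],
    [[30,33,0],[0,0,7],1],
    [[35,38.5,0],[0,0,7],1],
    [[39,43,-2],[0,0,7],1]
  ]
}}

```text
clock: 1.1
position: [0.543, -0.2189, 0.1941]
ee_rot: [3.059, 0.712, 0.001]
force: [1.0, -0.4, -0.1]
width: 0.999
gripper_force: 0.0
```

```bash
python3 - <<'E'
from h import *
d=dict(np.load('top.npz'));W=cloud(d)
P=W[112:140,345:372].reshape(-1,3);P=P[P[:,2]>.015];print('spool',P.mean(0),P[:,2].max())
hsv=cv2.cvtColor(d['img'],cv2.COLOR_RGB2HSV)
m=((hsv[...,2]>150)&(hsv[...,1]<60)&(W[...,2]>.034)&(W[...,2]<.047)).astype(np.uint8);m[:,:370]=0;m[:,470:]=0;m[:170]=0;m[260:]=0
m=cv2.morphologyEx(m,cv2.MORPH_CLOSE,np.ones((5,5)));m=cv2.morphologyEx(m,cv2.MORPH_OPEN,np.ones((5,5)))
c=max(cv2.findContours(m,0,1)[0],key=cv2.contourArea)
pts=c[:,0];P=W[pts[:,1],pts[:,0]];
R=cv2.Rodrigues(d['rvec'])[0];C=-R.T@d['tvec']
r=np.c_[(pts[:,0]-d['cx'])/d['fx'],(pts[:,1]-d['cy'])/d['fy'],np.ones(len(pts))]@R
Q=C+r*((.04-C[2])/r[:,2])[:,None];print('pan',rect(Q))
from cell import arm
s=arm.observe();print(s['clock'],s['position'],s['ee_rot']);i=arm.get_image('wrist');np.savez('w1.npz',**i,pos=s['position'],rot=s['ee_rot']);cv2.imwrite('pics/w1.png',i['img'][:,:,::-1]);print(i['mount'],i['fx'],i['cx'],i['cy'])
E
```

```text
spool [ 0.72947185 -0.21794747  0.04309422] 1.2961164784977361
pan (array([ 508.8, -355.3]), array([127.6, 163.8]), 10.5)
1.1 [ 0.5430473  -0.21893792  0.19409101] [3.05901965e+00 7.12432390e-01 1.26928085e-03]
[[-1.15765352e-03 -9.56272192e-01 -2.92475904e-01  7.99731131e-02]
 [ 9.99999310e-01 -1.16601717e-03 -1.45731403e-04  9.70710641e-04]
 [-2.01673037e-04 -2.92475870e-01  9.56272882e-01 -1.82634595e-01]
 [ 0.00000000e+00  0.00000000e+00  0.00000000e+00  1.00000000e+00]] 325.19226210127806 278.61951941376293 207.86835619429584
```

Request:
{"method": "jog_arm", "body": {
  "rows": [
    [[3,3,-1],[0,0,0],1],
    [[3,3,-1],[0,0,0],1],
    [[3,3,-1],[0,0,0],1]
  ]
}}

```text
clock: 1.52
position: [0.571, -0.1909, 0.1834]
ee_rot: [-3.06, -0.713, 0.002]
force: [0.8, -0.9, -0.2]
width: 1.003
gripper_force: 0.0
```

```bash
python3 - <<'E'
from h import *
from cell import arm
s=arm.observe();print(s['clock'],s['position'],s['ee_rot']);i=arm.get_image('wrist');np.savez('w1.npz',**i,pos=s['position'],rot=s['ee_rot']);cv2.imwrite('pics/w1.png',i['img'][:,:,::-1])
E
```

```text
1.525 [ 0.57097851 -0.19094503  0.18337511] [-3.05963382e+00 -7.12829569e-01  1.95322094e-03]
```

View pics/w1.png

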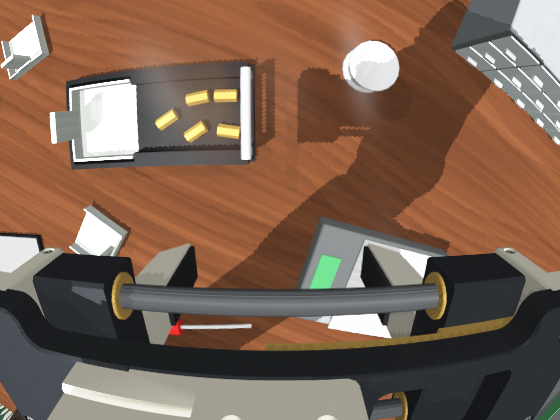

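The wrist view shows the bar as the bright vertical strip from (246,66) to (246,159), the five standoffs, and the scoop at (108,120) with its grip at (64,127).

```bash
cat >> h.py <<'E'
from scipy.spatial.transform import Rotation as Ro
def wray(i,u,v,z):
    x,y=(u-i['cx'])/i['fx'],(v-i['cy'])/i['fy'];t=np.hypot(x,y)
    r=np.array([np.sin(t)*x/t,np.sin(t)*y/t,np.cos(t)])
    R=Ro.from_rotvec(i['rot']).as_matrix();M=i['mount']
    C=R@M[:3,3]+i['pos'];r=R@M[:3,:3]@r
    return C+r*(z-C[2])/r[2]
E
python3 - <<'E'
from h import *
i=dict(np.load('w1.npz'))
a=wray(i,246,66,.056);b=wray(i,246,159,.056);print(a,b,(a+b)/2,np.linalg.norm(a-b))
for u,v in((52,126),(80,126)):print(wray(i,u,v,.071))
E
```

```text
[ 0.66900651 -0.10981174  0.056     ] [ 0.5882462  -0.14846724  0.056     ] [ 0.62862635 -0.12913949  0.056     ] 0.08953476695175694
[0.53738676 0.06154685 0.071     ]
[0.55108639 0.0246611  0.071     ]
```

Request:
{"method": "jog_arm", "body": {
  "rows": [
    [[3,3.2,0],[0,0,0],1],
    [[5.8,6.3,0],[0,0,0],1],
    [[5.8,6.3,-3],[0,0,0],1],
    [[5.8,6.3,-6],[0,0,0],1],
    [[5.8,6.3,-9],[0,0,0],1],
    [[5.8,6.3,-11],[0,0,0],1],
    [[5.8,6.3,-11],[0,0,0],1]
  ]
}}

```text
clock: 2.45
position: [0.6279, -0.1289, 0.0726]
ee_rot: [-3.06, -0.71, 0.005]
force: [-0.0, -0.2, 0.4]
width: 0.995
gripper_force: 0.0
```

Request:
{"method": "jog_arm", "body": {
  "newtons": 25,
  "rows": [
    [[0.1,0,-1.8],[0,0,0],1],
    [[0.1,0,-3.5],[0,0,0],1],
    [[0.1,0,-3.5],[0,0,0],1],
    [[0.1,0,-3.5],[0,0,0],0],
    [[0.1,0,-3.5],[0,0,0],0],
    [[0.1,0,-3.5],[0,0,0],0],
    [[0.1,0,-3.5],[0,0,0],0],
    [[0.1,0,-3.5],[0,0,0],0]
  ]
}}

```text
clock: 3.45
position: [0.6307, -0.1274, 0.0389]
ee_rot: [3.059, 0.713, 0.0]
force: [1.3, 0.5, 0.2]
width: 0.509
gripper_force: 0.0
```

Request:
{"method": "jog_arm", "body": {
  "rows": [
    [[0,0,0],[0,0,0],0],
    [[0,0,0],[0,0,0],0],
    [[0,0,0],[0,0,0],0],
    [[0,0,0],[0,0,0],0],
    [[0,0,0],[0,0,0],0],
    [[0,0,0],[0,0,0],0]
  ]
}}

```text
clock: 4.2
position: [0.6306, -0.1274, 0.0388]
ee_rot: [3.06, 0.713, 0.0]
force: [-0.0, 0.1, 0.5]
width: 0.005
gripper_force: 0.0
```

```bash
python3 - <<'E'
from h import *
from cell import arm
s=arm.observe();print(s['clock'],s['position'],s['ee_rot'],s['width']);i=arm.get_image('wrist');np.savez('w2.npz',**i,pos=s['position'],rot=s['ee_rot'])
j=arm.get_image('scene');np.savez('scene2.npz',**j)
a=cv2.resize(j['img'][190:310,170:390],(800,436));b=i['img'][60:,:]
cv2.imwrite('pics/w2.png',i['img'][:,:,::-1]);cv2.imwrite('pics/s2.png',a[:,:,::-1])
E
```

```text
4.2 [ 0.63064546 -0.12741375  0.03879705] [3.05960395e+00 7.12922840e-01 4.77488269e-05] 0.0051619554158866075
```

View pics/w2.png

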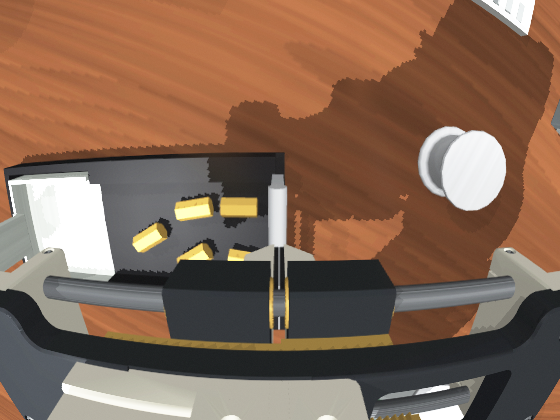

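View pics/s2.png

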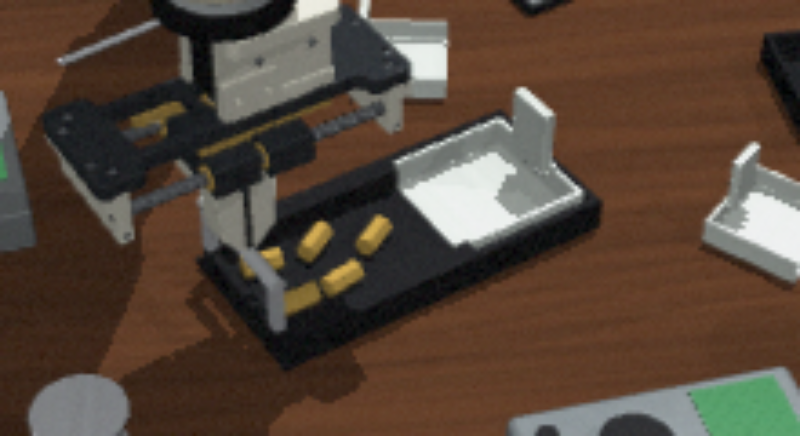

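The wrist view shows the bar at (278,215), in line with the finger gap at (280,300). The reading says fully shut, so I'll measure the bar and fingers in tool coordinates.

```bash
python3 - <<'E'
from h import *
i=dict(np.load('w2.npz'));M=i['mount'];z=i['depth']
v,u=np.mgrid[:420,:560];x,y=(u-i['cx'])/i['fx'],(v-i['cy'])/i['fy'];t=np.hypot(x,y)+1e-9
k=np.tan(t)/t;P=np.stack([x*k*z,y*k*z,z],-1)@M[:3,:3].T+M[:3,3]
for vv in(200,225,240,250,258,275,300,320):
    print(vv,[(uu,*np.round(P[vv,uu]*1000).astype(int)) for uu in(262,272,276,280,284,292)])
for p in((271,185),(287,185),(271,240),(287,240)):print(p,wray(i,*p,.058))
c=i['img'][165:350,180:380];cv2.imwrite('pics/c2.png',cv2.resize(c,None,fx=3.2,fy=3.2)[:,:,::-1])
E
```

```text
200 [(262, np.int64(20), np.int64(-10), np.int64(31)), (272, np.int64(35), np.int64(-2), np.int64(-22)), (276, np.int64(35), np.int64(0), np.int64(-21)), (280, np.int64(35), np.int64(2), np.int64(-23)), (284, np.int64(35), np.int64(4), np.int64(-20)), (292, np.int64(18), np.int64(10), np.int64(39))]
225 [(262, np.int64(2), np.int64(-11), np.int64(32)), (272, np.int64(21), np.int64(-3), np.int64(-22)), (276, np.int64(21), np.int64(0), np.int64(-22)), (280, np.int64(22), np.int64(2), np.int64(-23)), (284, np.int64(21), np.int64(4), np.int64(-20)), (292, np.int64(-1), np.int64(11), np.int64(40))]
240 [(262, np.int64(-10), np.int64(-11), np.int64(32)), (272, np.int64(13), np.int64(-3), np.int64(-21)), (276, np.int64(13), np.int64(0), np.int64(-23)), (280, np.int64(13), np.int64(2), np.int64(-22)), (284, np.int64(12), np.int64(4), np.int64(-20)), (292, np.int64(-12), np.int64(11), np.int64(38))]
250 [(262, np.int64(12), np.int64(-7), np.int64(-33)), (272, np.int64(12), np.int64(-2), np.int64(-33)), (276, np.int64(10), np.int64(0), np.int64(-29)), (280, np.int64(10), np.int64(2), np.int64(
[... 815 characters left out ...]
 (276, np.int64(30), np.int64(0), np.int64(-107)), (280, np.int64(30), np.int64(1), np.int64(-107)), (284, np.int64(31), np.int64(2), np.int64(-107)), (292, np.int64(35), np.int64(4), np.int64(-114))]
320 [(262, np.int64(29), np.int64(-3), np.int64(-114)), (272, np.int64(26), np.int64(-1), np.int64(-110)), (276, np.int64(-3), np.int64(0), np.int64(-71)), (280, np.int64(-3), np.int64(1), np.int64(-71)), (284, np.int64(-3), np.int64(3), np.int64(-71)), (292, np.int64(28), np.int64(4), np.int64(-114))]
(271, 185) [ 0.6672916  -0.10604675  0.058     ]
(287, 185) [ 0.67092835 -0.1134484   0.058     ]
(271, 240) [ 0.6397325  -0.11934616  0.058     ]
(287, 240) [ 0.64356852 -0.12715701  0.058     ]
```

View pics/c2.png

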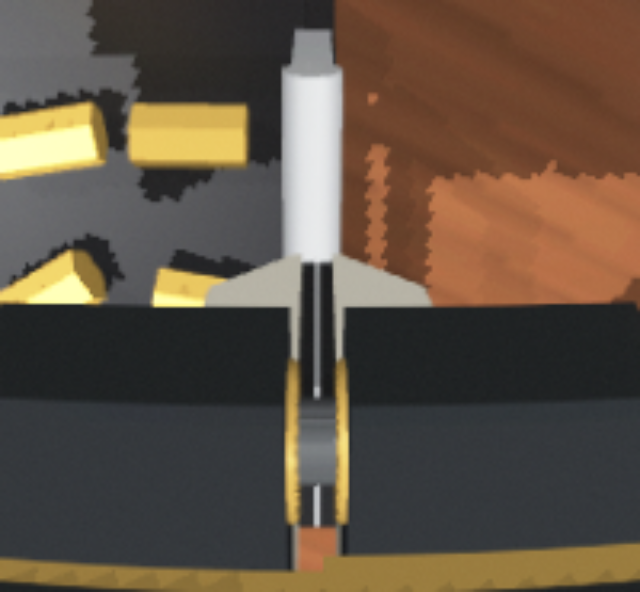

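The crop shows the pads closed around the bar with no visible gap. A small lift will show whether it is held.

Request:
{"method": "jog_arm", "body": {
  "newtons": 25,
  "rows": [
    [[0,0,0],[0,0,0],0],
    [[0,0,0.3],[0,0,0],0],
    [[-0.1,0.2,0.7],[0,0,0],0],
    [[-0.1,0.2,0.7],[0,0,0],0]
  ]
}}

```text
clock: 4.8
position: [0.63, -0.1251, 0.0464]
ee_rot: [3.059, 0.713, 0.001]
force: [0.3, -0.3, 0.1]
width: 0.002
gripper_force: 0.0
```

```bash
python3 - <<'E'
from h import *
from cell import arm
s=arm.observe();print({k:s[k] for k in('clock','position','force','ft_torque','width','gripper_force')});i=arm.get_image('wrist')
M=i['mount'];z=i['depth']
v,u=np.mgrid[:420,:560];x,y=(u-i['cx'])/i['fx'],(v-i['cy'])/i['fy'];t=np.hypot(x,y)+1e-9
k=np.tan(t)/t;P=np.stack([x*k*z,y*k*z,z],-1)@M[:3,:3].T+M[:3,3]
for vv in(225,235,240,244,246,248,250,258):
    print(vv,[tuple(np.round(P[vv,uu]*1000).astype(int).tolist()) for uu in(262,272,276,280,284,292)])
E
```

```text
{'clock': 4.8, 'position': array([ 0.62998986, -0.12508291,  0.046385  ]), 'force': array([ 0.30392425, -0.32704416,  0.07819986]), 'ft_torque': array([-0.09126985,  0.00967484, -0.04534055]), 'width': 0.001830936616561656, 'gripper_force': 0.0}
225 [(-1, -11, 40), (-1, -4, 39), (19, -1, -14), (19, 2, -14), (19, 4, -15), (-4, 11, 47)]
235 [(-8, -11, 38), (-9, -4, 40), (13, -1, -14), (12, 2, -14), (13, 4, -14), (-11, 11, 46)]
240 [(-13, -11, 40), (-13, -4, 39), (10, -1, -14), (10, 2, -15), (10, 4, -15), (-16, 11, 47)]
244 [(-16, -11, 39), (12, -3, -24), (7, -1, -13), (7, 2, -15), (12, 4, -26), (-19, 11, 45)]
246 [(-17, -11, 38), (12, -3, -27), (6, -1, -13), (6, 2, -14), (12, 4, -27), (-21, 11, 46)]
248 [(11, -8, -29), (12, -2, -30), (10, 0, -26), (10, 2, -27), (11, 4, -29), (11, 8, -29)]
250 [(12, -7, -32), (12, -2, -32), (10, 0, -29), (10, 2, -30), (11, 4, -32), (11, 8, -32)]
258 [(12, -7, -41), (12, -2, -42), (10, 0, -38), (10, 2, -39), (12, 4, -42), (11, 7, -41)]
```

```bash
python3 - <<'E'
from h import *
from cell import arm
p=np.array([.6306,-.1274,.0388])
j=dict(np.load('scene2.npz'))
print(project(j,[p,p+[0,0,.026]]))
W=cloud(j)
m=np.linalg.norm(W[...,:2]-p[:2],axis=-1)<.02
m&=W[...,2]>.03
for v in range(225,280,3):
    us=np.where(m[v])[0]
    if len(us):print(v,us.min(),us.max(),[(np.round(W[v,u]*1000).astype(int).tolist(),j['img'][v,u].tolist()) for u in us[::4]])
c=j['img'][210:290,200:300];cv2.imwrite('pics/c3.png',cv2.resize(c,None,fx=7,fy=7,interpolation=cv2.INTER_CUBIC)[:,:,::-1])
E
```

```text
[[236.86012805 264.29013915]
 [236.19556295 255.22760906]]
228 238 239 [([640, -120, 145], [70, 60, 36])]
237 242 242 [([634, -113, 116], [91, 90, 85])]
240 241 244 [([636, -116, 110], [94, 96, 89])]
243 226 245 [([637, -146, 106], [113, 113, 105]), ([640, -126, 107], [108, 107, 102]), ([636, -118, 102], [119, 117, 109]), ([630, -108, 96], [129, 127, 117])]
246 226 245 [([631, -147, 93], [118, 119, 107]), ([647, -136, 106], [115, 116, 108]), ([640, -128, 99], [130, 128, 119]), ([641, -120, 99], [126, 124, 115]), ([634, -112, 91], [129, 128, 119])]
249 227 245 [([637, -145, 90], [119, 119, 110]), ([646, -135, 97], [127, 128, 118]), ([641, -127, 91], [121, 121, 113]), ([636, -119, 86], [129, 126, 120]), ([630, -110, 80], [126, 126, 116])]
252 228 244 [([635, -144, 80], [115, 117, 106]), ([644, -135, 87], [126, 125, 116]), ([639, -127, 82], [125, 123, 115]), ([640, -119, 81], [128, 126, 116]), ([631, -111, 73], [76, 76, 71])]
255 230 241 [([642, -140, 77], [100, 99, 94]), ([640, -130, 74], [129, 130, 121]), ([637, -122, 70], [78, 80, 74])]
258 234 240 [([629, -132, 56], [83, 83, 80]), ([636, -124, 62], [89, 92, 93])]
261 237 242 [([642, -127, 59], [114, 116, 120]), ([647, -119, 63], [122, 123, 127])]
264 239 239 [([649, -123, 56], [124, 114, 89])]
```

View pics/c3.png

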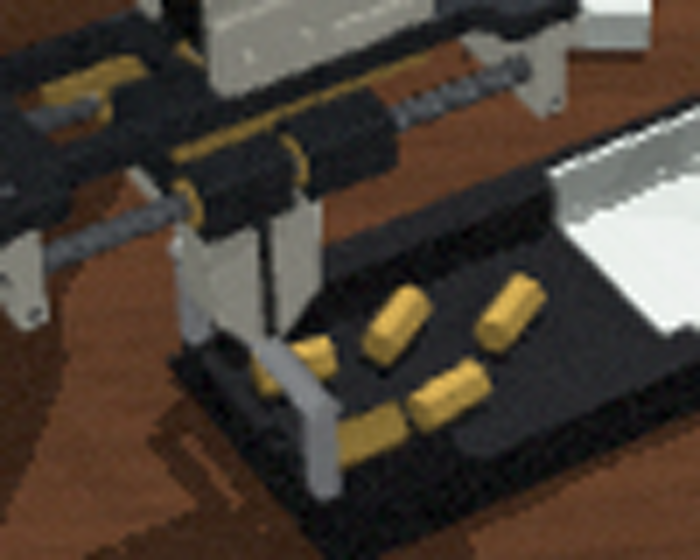

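The fingertips actually end about 26 mm above the reported TCP: at reported z 0.039 the tips in the picture are at z ≈ 0.065, just above the bar. I'll open partway, go 3.3 cm deeper and close.

Request:
{"method": "jog_arm", "body": {
  "rows": [
    [[0,0,0],[0,0,0],0.5],
    [[0,0,0],[0,0,0],0.5],
    [[0,0,0],[0,0,0],0.5],
    [[0.05,-0.2,0],[0,0,0],0.5],
    [[0.05,-0.2,0],[0,0,0],0.5],
    [[0.05,-0.2,0],[0,0,0],0.5]
  ]
}}

```text
clock: 5.6
position: [0.6301, -0.1274, 0.0457]
ee_rot: [3.06, 0.713, -0.0]
force: [-0.5, -0.1, -0.4]
width: 0.499
gripper_force: 0.0
```

Request:
{"method": "jog_arm", "body": {
  "rows": [
    [[0,0,-1.5],[0,0,0],0.5],
    [[0,0,-3.3],[0,0,0],0.5],
    [[0,0,-3.3],[0,0,0],0.3],
    [[0,0,-3.3],[0,0,0],0],
    [[0,0,-3.3],[0,0,0],0],
    [[0,0,-3.3],[0,0,0],0],
    [[0,0,-3.3],[0,0,0],0],
    [[0,0,-3.3],[0,0,0],0]
  ]
}}

```text
clock: 6.6
position: [0.6304, -0.1273, 0.0132]
ee_rot: [3.059, 0.713, 0.001]
force: [-0.6, 0.9, 4.7]
width: 0.1
gripper_force: 25.0
```

Request:
{"method": "jog_arm", "body": {
  "newtons": 25,
  "rows": [
    [[-0.1,0.2,0.95],[0,0,0],0],
    [[-0.25,0.5,1.95],[0,0,0],0],
    [[-0.4,0.85,2.9],[0,0,0],0],
    [[-0.6,1.2,3.85],[0,0,0],0],
    [[-0.8,1.6,4.75],[0,0,0],0],
    [[-1.0,2.0,5.65],[0,0,0],0],
    [[-1.1,2.2,6.1],[0,0,0],0],
    [[-1.2,2.4,6.5],[0,0,0],0]
  ]
}}

```text
clock: 7.6
position: [0.6179, -0.1032, 0.0779]
ee_rot: [-3.059, -0.713, 0.0]
force: [-0.3, 0.6, -4.6]
width: 0.098
gripper_force: 25.0
```

Request:
{"method": "jog_arm", "body": {
  "rows": [
    [[-0.25,0.5,0.85],[0,0,0],0],
    [[-0.5,1.05,1.7],[0,0,0],0],
    [[-0.8,1.6,2.5],[0,0,0],0],
    [[-1.1,2.2,3.25],[0,0,0],0],
    [[-1.4,2.8,4.0],[0,0,0],0],
    [[-1.75,3.6,4.85],[0,0,0],0],
    [[-1.75,3.6,4.85],[0,0,0],0],
    [[-1.75,3.6,4.85],[0,0,0],0]
  ]
}}

```text
clock: 8.6
position: [0.6006, -0.0675, 0.1262]
ee_rot: [3.059, 0.713, -0.0]
force: [0.5, -0.8, -3.5]
width: 0.099
gripper_force: 25.0
```

Request:
{"method": "jog_arm", "body": {
  "rows": [
    [[0,0,0],[0,0,0],0],
    [[0,0,0],[0,0,0],0],
    [[0,0,0],[0,0,0],0],
    [[0,0,0],[0,0,0],0]
  ]
}}

```text
clock: 9.1
position: [0.6006, -0.0675, 0.1262]
ee_rot: [3.06, 0.713, -0.0]
force: [0.8, -1.9, -3.0]
width: 0.1
gripper_force: 25.0
```

```bash
python3 - <<'E'
from h import *
from cell import arm
s=arm.observe();print(s['clock'],s['position'])
a=arm.get_image('scene')['img'][170:300,180:370];b=arm.get_image('top')['img'][130:250,190:370]
o=np.vstack([cv2.resize(a,(438,300)),cv2.resize(b,(438,292))]);cv2.imwrite('pics/tip.png',o[:,:,::-1])
E
```

```text
9.1 [ 0.60063212 -0.06747366  0.12621353]
```

View pics/tip.png

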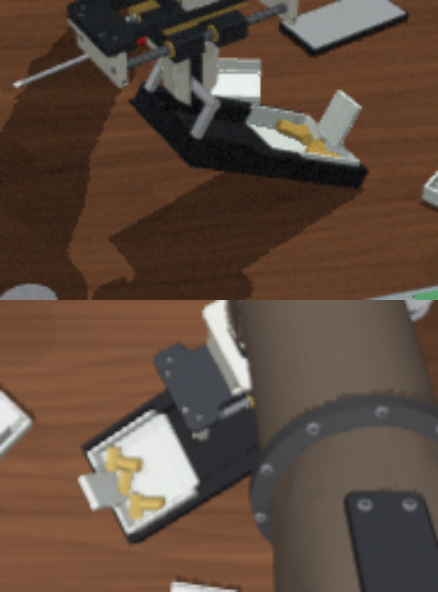

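The tray is tipped about 33°, and the standoffs are piled at the back of the scoop in both views. Lowering along the same arc.

Request:
{"method": "jog_arm", "body": {
  "rows": [
    [[0.35,-0.8,-0.85],[0,0,0],0],
    [[0.65,-1.4,-1.6],[0,0,0],0],
    [[0.95,-2.0,-2.35],[0,0,0],0],
    [[1.25,-2.55,-3.15],[0,0,0],0],
    [[1.5,-3.1,-4.0],[0,0,0],0],
    [[1.75,-3.6,-4.85],[0,0,0],0],
    [[1.95,-4.0,-5.7],[0,0,0],0],
    [[2.15,-4.4,-6.6],[0,0,0],0]
  ]
}}

```text
clock: 10.2
position: [0.6225, -0.1119, 0.0598]
ee_rot: [3.059, 0.713, 0.0]
force: [-0.6, 0.1, -2.3]
width: 0.096
gripper_force: 25.0
```

Request:
{"method": "jog_arm", "body": {
  "rows": [
    [[0.2,-0.4,-0.9],[0,0,0],0],
    [[0.35,-0.75,-1.85],[0,0,0],0],
    [[0.5,-1.1,-2.8],[0,0,0],0],
    [[0.6,-1.25,-3.3],[0,0,0],0],
    [[0.65,-1.4,-3.8],[0,0,0],0],
    [[0.7,-1.5,-4.2],[0,0,0],0],
    [[0.75,-1.6,-4.5],[0,0,0],0],
    [[0.75,-1.6,-4.6],[0,0,0],0]
  ]
}}

```text
clock: 11.2
position: [0.6303, -0.1265, 0.0173]
ee_rot: [3.059, 0.714, 0.003]
force: [-12.2, 5.3, 31.7]
width: 0.095
gripper_force: 25.0
```

Request:
{"method": "jog_arm", "body": {
  "rows": [
    [[0,0,0.3],[0,0,0],0],
    [[0,0,0.3],[0,0,0],0.3],
    [[0,0,0.3],[0,0,0],0.5],
    [[0,0,0.3],[0,0,0],0.5],
    [[0,0,0.3],[0,0,0],0.5],
    [[0,0,0.3],[0,0,0],0.5]
  ]
}}

```text
clock: 11.95
position: [0.6297, -0.1275, 0.0172]
ee_rot: [3.06, 0.713, -0.0]
force: [0.4, -0.3, 0.1]
width: 0.5
gripper_force: 0.0
```

Request:
{"method": "jog_arm", "body": {
  "rows": [
    [[0,0,4],[0,0,0],0.5],
    [[0,0,9],[0,0,0],0.5],
    [[0,0,12],[0,0,0],0.6],
    [[-2,3,13],[0,0,0],0.6],
    [[-2,3,13],[0,0,0],0.6],
    [[-2,3,13],[0,0,0],0.6]
  ]
}}

```text
clock: 12.7
position: [0.6097, -0.0978, 0.1472]
ee_rot: [3.059, 0.713, -0.0]
force: [-0.6, -0.6, 0.0]
width: 0.601
gripper_force: 0.0
```

```bash
python3 - <<'E'
from h import *
from cell import arm
s=arm.observe();print(s['clock'],s['position'],s['ee_rot'],s['force']);i=arm.get_image('wrist');np.savez('w3.npz',**i,pos=s['position'],rot=s['ee_rot']);cv2.imwrite('pics/w3.png',i['img'][:,:,::-1])
d=arm.get_image('top');np.savez('top3.npz',**d)
W=cloud(d)
P=W[150:225,225:275].reshape(-1,3);
for a,b in((.05,.085),(.015,.03)):
    Q=P[(P[:,2]>a)&(P[:,2]<b)];print(len(Q),rect(Q) if len(Q)>5 else 0)
E
```

```text
12.7 [ 0.60966897 -0.09779537  0.14717874] [ 3.05910944e+00  7.12993191e-01 -1.68929105e-04] [-0.61150164 -0.61633542  0.00576205]
63 (array([534.5,  61.1]), array([34.3,  8.3]), 26.6)
714 (array([556.1,  18.5]), array([111.4, 124.1]), 25.7)
```

View pics/w3.png

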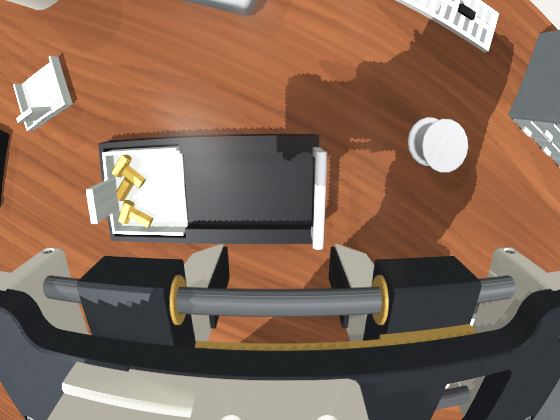

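The tray is flat, with the handle at (319,200). The standoffs lie in the scoop near (130,195) and the grip plate is at (100,200). Moving over the grip plate.

Request:
{"method": "jog_arm", "body": {
  "rows": [
    [[-2,4,0],[0,0,0],0.5],
    [[-4,9,0],[0,0,0],0.5],
    [[-6.5,14,0],[0,0,0],0.5],
    [[-7.5,15.9,-2],[0,0,0],0.5],
    [[-7.5,15.9,-5],[0,0,0],0.5],
    [[-7.5,15.9,-8],[0,0,0],0.5],
    [[-7.5,15.9,-8],[0,0,0],0.5],
    [[-7.5,15.9,-8],[0,0,0],0.5]
  ]
}}

```text
clock: 13.8
position: [0.5353, 0.0614, 0.0679]
ee_rot: [3.06, 0.712, 0.001]
force: [-0.4, -0.7, 0.2]
width: 0.501
gripper_force: 0.0
```

```bash
python3 - <<'E'
from h import *
from cell import arm
s=arm.observe();print(s['clock'],s['position'],s['ee_rot']);i=arm.get_image('wrist')
M=i['mount'];z=i['depth']
v,u=np.mgrid[:420,:560];x,y=(u-i['cx'])/i['fx'],(v-i['cy'])/i['fy'];t=np.hypot(x,y)+1e-9
k=np.tan(t)/t;P=np.stack([x*k*z,y*k*z,z],-1)@M[:3,:3].T+M[:3,3]
W=P@Ro.from_rotvec(s['ee_rot']).as_matrix().T+s['position']
m=(v<250)&(W[...,2]>.055)&(W[...,2]<.078)&(np.hypot(W[...,0]-.535,W[...,1]-.061)<.03)
print(m.sum(),rect(W[m]),'tool',P[m].min(0),P[m].max(0))
b=(i['img'][...,0]>150)&(i['img'][...,2]<110)&(W[...,2]>.008)&(np.hypot(W[...,0]-.55,W[...,1]-.04)<.06)
print('brass top z',np.percentile(W[b][:,2],[50,95,99]),b.sum())
cv2.imwrite('pics/w4.png',i['img'][:,:,::-1])
E
```

```text
13.8 [0.53532025 0.06138035 0.06791068] [3.05981255e+00 7.11966487e-01 7.44246694e-04]
451 (array([542.3,  64.3]), array([17.8,  7.6]), 25.6) tool [-0.00131882 -0.0032428  -0.0049595 ] [0.01647763 0.00432776 0.01244101]
brass top z [0.01804642 0.17924062 0.18058451] 1750
```

View pics/w4.png

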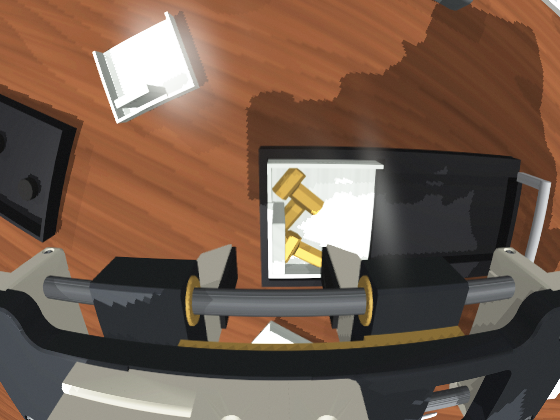

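The plate at (278,240) lies centred between the fingers (0.5 mm off), and the standoffs are low in the scoop. Descending and closing.

Request:
{"method": "jog_arm", "body": {
  "newtons": 30,
  "rows": [
    [[0,0,-2],[0,0,0],0.5],
    [[0,0,-4],[0,0,0],0.5],
    [[0,0,-5.2],[0,0,0],0.5],
    [[0,0,-5.2],[0,0,0],0],
    [[0,0,-5.2],[0,0,0],0],
    [[0,0,-5.2],[0,0,0],0],
    [[0,0,-5.2],[0,0,0],0],
    [[0,0,-5.2],[0,0,0],0]
  ]
}}

```text
clock: 14.85
position: [0.535, 0.0616, 0.0157]
ee_rot: [3.059, 0.713, 0.001]
force: [0.4, -1.3, 2.9]
width: 0.079
gripper_force: 30.0
```

Request:
{"method": "jog_arm", "body": {
  "rows": [
    [[0,0,0],[0,0,0],0],
    [[0,0,0.5],[0,0,0],0],
    [[0,0,1],[0,0,0],0],
    [[0,0,2],[0,0,0],0],
    [[0,0,3.5],[0,0,0],0],
    [[0,0,5],[0,0,0],0],
    [[0,0,6.5],[0,0,0],0],
    [[0,0,8],[0,0,0],0]
  ]
}}

```text
clock: 15.85
position: [0.5347, 0.0617, 0.0966]
ee_rot: [3.06, 0.713, 0.001]
force: [-0.6, 0.6, -1.6]
width: 0.085
gripper_force: 30.0
```

Request:
{"method": "jog_arm", "body": {
  "rows": [
    [[0,0,2],[0,0,0],0],
    [[0,0,3],[0,0,0],0],
    [[0,0,3],[0,0,0],0],
    [[0,0,3],[0,0,0],0],
    [[0,0,3],[0,0,0],0]
  ]
}}

```text
clock: 16.48
position: [0.5341, 0.0615, 0.1246]
ee_rot: [-3.06, -0.713, 0.002]
force: [-0.6, -0.2, -3.0]
width: 0.085
gripper_force: 30.0
```

```bash
python3 - <<'E'
from h import *
from cell import arm
s=arm.observe();print(s['clock'],s['position'],s['ee_rot'],s['force'],s['width'])
i=arm.get_image('wrist');a=arm.get_image('scene')['img'][120:300,90:390]
cv2.imwrite('pics/lift.png',np.vstack([i['img'][100:320],cv2.resize(a,(560,336))])[:,:,::-1])
E
```

```text
16.475 [0.53413999 0.06150394 0.1245651 ] [-3.05955690e+00 -7.12986903e-01  2.10718584e-03] [-0.55059363 -0.19930211 -3.02918819] 0.08482601035852592
```

View pics/lift.png

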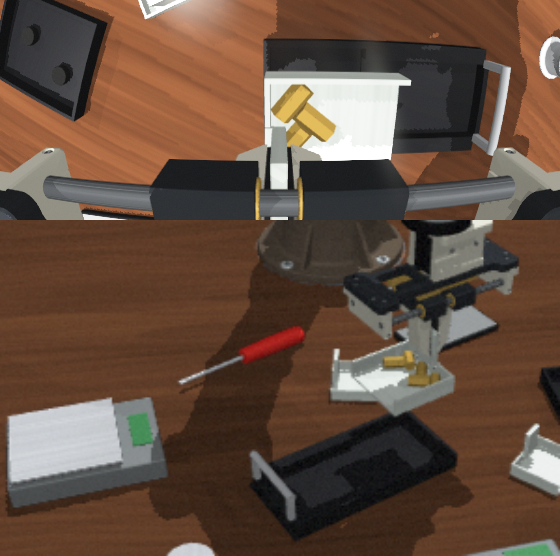

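The scoop hangs level with the brass in its rear, and the tray stays flat. Moving toward the scale and checking the pan centre.

Request:
{"method": "jog_arm", "body": {
  "rows": [
    [[-0.1,-1,0],[0,0,0],0],
    [[-0.3,-3,0],[0,0,0],0],
    [[-0.5,-5.5,0],[0,0,0],0],
    [[-0.7,-8,0],[0,0,0],0],
    [[-1,-10.5,0],[0,0,0],0],
    [[-1.2,-13,0],[0,0,0],0],
    [[-1.4,-15.5,0],[0,0,0],0],
    [[-1.6,-18,0],[0,0,0],0]
  ]
}}

```text
clock: 17.58
position: [0.5182, -0.1201, 0.1252]
ee_rot: [3.06, 0.712, -0.0]
force: [0.8, -0.7, -1.7]
width: 0.086
gripper_force: 30.0
```

Request:
{"method": "jog_arm", "body": {
  "rows": [
    [[-0.2,-2.5,0],[0,0,0],0],
    [[-0.4,-5,0],[0,0,0],0],
    [[-0.6,-7.5,0],[0,0,0],0],
    [[-0.9,-10,0],[0,0,0],0],
    [[-1.2,-12.5,0],[0,0,0],0],
    [[-1.4,-14.5,0],[0,0,0],0],
    [[-1.5,-16,0],[0,0,0],0],
    [[-1.6,-17,0],[0,0,0],0]
  ]
}}

```text
clock: 18.58
position: [0.5026, -0.2891, 0.1252]
ee_rot: [-3.06, -0.712, -0.0]
force: [0.1, 0.1, -2.2]
width: 0.088
gripper_force: 30.0
```

```bash
python3 - <<'E'
from h import *
from cell import arm
d=dict(np.load('top.npz'));print(project(d,[[.512,-.374,.04]]))
R=cv2.Rodrigues(d['rvec'])[0];C=-R.T@d['tvec']
for u,v in((428,212),(458,233),(447,182),(398,190),(408,242)):
    r=R.T@[(u-d['cx'])/d['fx'],(v-d['cy'])/d['fy'],1];print((C+r*(.04-C[2])/r[2]).round(4))
s=arm.observe();print(s['clock'],s['position'],s['ee_rot'],s['force'],s['width'])
E
```

```text
[[426.81972268 211.12427623]]
[ 0.5099 -0.3767  0.04  ]
[ 0.4591 -0.4446  0.04  ]
[ 0.5826 -0.4271  0.04  ]
[ 0.5637 -0.3081  0.04  ]
[ 0.4388 -0.325   0.04  ]
18.575 [ 0.50257865 -0.289101    0.12521674] [-3.05963398e+00 -7.12464690e-01 -2.91979823e-05] [ 0.06027767  0.06393539 -2.17380331] 0.08789838020587866
```

Request:
{"method": "jog_arm", "body": {
  "rows": [
    [[-0.1,-1,0],[0,0,0],0],
    [[-0.3,-2.5,-0.5],[0,0,0],0],
    [[-0.5,-4,-1],[0,0,0],0],
    [[-0.6,-5,-2],[0,0,0],0],
    [[-0.7,-5.6,-3],[0,0,0],0],
    [[-0.7,-5.6,-4],[0,0,0],0],
    [[-0.7,-5.6,-5],[0,0,0],0],
    [[-0.7,-5.6,-6],[0,0,0],0]
  ]
}}

```text
clock: 19.58
position: [0.4958, -0.3438, 0.0646]
ee_rot: [-3.059, -0.714, -0.0]
force: [-0.2, -0.0, -2.1]
width: 0.083
gripper_force: 30.0
```

Request:
{"method": "jog_arm", "body": {
  "rows": [
    [[0,0,-0.4],[0,0,0],0],
    [[0,0,-0.8],[0,0,0],0],
    [[0,0,-1.0],[0,0,0],0],
    [[0,0,-1.1],[0,0,0],0],
    [[0,0,-1.2],[0,0,0],0],
    [[0,0,-1.2],[0,0,0],0]
  ]
}}

```text
clock: 20.32
position: [0.4957, -0.3444, 0.0533]
ee_rot: [3.06, 0.713, 0.0]
force: [0.0, 0.0, -2.4]
width: 0.084
gripper_force: 30.0
```

Almost at contact; last creep.

Request:
{"method": "jog_arm", "body": {
  "rows": [
    [[0,0,-0.1],[0,0,0],0],
    [[0,0,-0.15],[0,0,0],0],
    [[0,0,-0.15],[0,0,0],0]
  ]
}}

```text
clock: 20.7
position: [0.4958, -0.3445, 0.0527]
ee_rot: [3.059, 0.713, 0.001]
force: [-2.8, 1.6, 6.3]
width: 0.087
gripper_force: 30.0
```

Request:
{"method": "jog_arm", "body": {
  "rows": [
    [[0,0,0],[0,0,0],0.3],
    [[0,0,0],[0,0,0],0.3],
    [[0,0,0],[0,0,0],0.3],
    [[0,0,0],[0,0,0],0.3],
    [[0,0,2],[0,0,0],0.3],
    [[0,0,5],[0,0,0],0.3],
    [[0,0,9],[0,0,0],0.3],
    [[0,0,13],[0,0,0],0.3]
  ]
}}

```text
clock: 21.7
position: [0.4954, -0.3443, 0.1829]
ee_rot: [-3.059, -0.713, 0.0]
force: [0.3, 0.1, 0.1]
width: 0.296
gripper_force: 0.0
```

Request:
{"method": "jog_arm", "body": {
  "rows": [
    [[0,5,3],[0,0,0],0.3],
    [[0,10,3],[0,0,0],0.3],
    [[0,15,3],[0,0,0],0.3],
    [[0,15,3],[0,0,0],0.3],
    [[0,15,3],[0,0,0],0.3]
  ]
}}

```text
clock: 22.32
position: [0.4956, -0.1949, 0.2119]
ee_rot: [3.059, 0.713, -0.0]
force: [0.3, 0.2, -1.0]
width: 0.301
gripper_force: 0.0
```

```bash
python3 - <<'E'
from h import *
from cell import arm
s=arm.observe();print(s['clock'],s['position'])
j=arm.get_image('scene');d=arm.get_image('top')
cv2.imwrite('pics/end.png',np.vstack([cv2.resize(j['img'][170:290,80:340],(600,277)),cv2.resize(d['img'][130:270,200:480],(600,300))])[:,:,::-1])
W=cloud(d);P=W[160:270,360:480].reshape(-1,3);Q=P[(P[:,2]>.085)&(P[:,2]<.13)];print(len(Q),rect(Q) if len(Q)>5 else 0)
Q=P[(P[:,2]>.053)&(P[:,2]<.075)];print(len(Q),rect(Q) if len(Q)>5 else 0)
T=W[140:235,220:340].reshape(-1,3);T=T[(T[:,2]>.012)&(T[:,2]<.03)];print('tray',rect(T))
E
```

```text
22.325 [ 0.49559713 -0.19493663  0.21189569]
0 0
0 0
tray (array([579.7, -29. ]), array([112. , 229.5]), 26.1)
```

View pics/end.png

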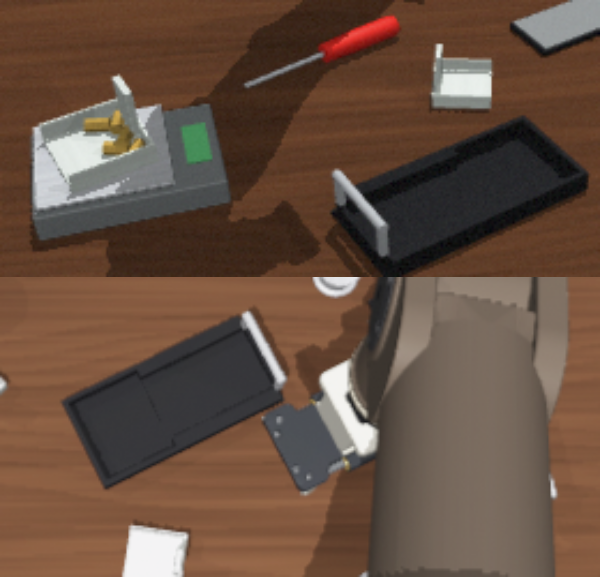

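The scoop stands upright on the pan with the brass in it at (118,130) of the upper half. The tray is flat and empty, and no standoff has strayed.

```bash
python3 -c "
from cell import arm
print(arm.sign_off())"
```

```text
the job is handed in; nothing more can be done
None
```

The tray was tipped and lowered flat again, the loaded scoop stands upright on the scale's pan, and the job was handed in at about 22 s; it returned no verdict, and I judged all five standoffs to be in the scoop from the pictures, not by weight.

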